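# Fill the nut canister and snap its cap on

### The arm

A 6-joint arm with a two-finger parallel gripper is mounted at the origin on a cart in front of the work surface, level with it; the furniture and walls round the work are solid. World frame = base frame: x ahead of the robot, y to its left, z up, the work surface at z = 0. Lengths are in mm, angles in rad, forces in N, time in s.
With the tool pointing down it reaches from about 400 to 925 mm from the base axis. Payload 12.5 kg.
Tool frame: the origin (TCP) lies midway between the tips of the shut fingers; the grasp point (between the pads) lies 19 mm behind it; z points along the fingers, y is the line along which they close (so a half turn about z gives the same grasp; the last joint's range is limited). The gripper opens to 95 mm and grips with 3 to 60 N. Pads are 20 mm wide; open, the fingers measure 119 mm over their backs; the gripper's body (75 mm by 180 mm) begins 59 mm behind the grasp point.
Start: joints at [0.998, 0.491, 1.559, -0, 1.092, -0.106], TCP at [281.256, 558.159, 214.661] pointing down, gripper open.
Joint ranges: [-3.1, 3.1], [-0.84, 2.19], [0.05, 2.79], [-1.13, 4.28], [0.06, 2.93], [-2.69, 2.69]. Speed limits (rad/s): [2.22, 2.22, 2.79, 3.14, 3.14, 3.14].

### API

Orientations are given as [roll, pitch, yaw] about the fixed x, y, z axes, in that order (R = Rz(yaw) Ry(pitch) Rx(roll)).
In Python, from cell import state, read_camera, camera_info, env gives the robot as it stands.
- The arm moves only by the tool move_arm, never from a script. Its argument "commands" is a list of rows, each a list of 3 entries, a list of its own where there are three numbers: the shift along the world's x, y, z in cm, then the turn, a rotation vector about the world's x, y, z in degrees, then the opening, from 0 (shut) to 1 (fully open). A call has 1 to 10 rows; each row shifts and turns the commanded pose from where the row before left it; what a row does not reach is not made up. A row lasts 1/10 s, in which the tool goes at most 50 mm and 8.59 degrees, less where a joint would pass 70% of its speed; a pose out of reach is approached as far as the arm can. A call with a gripper value outside its range is refused whole. The fingers move at their own pace and stop on an object; the grip force is fixed at half the most. Time passes only in rows, so rows that do not move let the fingers close. It gives the time, the measured TCP pose, the force, the opening and the grip force at its end, in the units of the state.
- state(): the state, without advancing time (a new reading comes with each control period).
- read_camera(name): name is "scene" or "top"; returns the picture (384x512x3 uint8, blue, green, red); there is no depth.
- camera_info(name): a dict with "K" (3x3 intrinsics, pixels), "cam_to_world" (4x4, takes a point from camera to world coordinates). Camera axes: x right, y down, z forward; pixel columns grow to the right and rows downward; lengths in mm; the calibration is good to about 2 mm. A picture is of the moment at which its call begins. camera_info takes no time and is no camera call.
- env.job_done(): hands the job in; it is judged then, once.
The state is a dict: "t": time; "joints": joint angles; "qvel": joint speeds; "tau": joint torques, N m; "eef_pos": TCP position; "tcp_rot": TCP orientation; "ft_force": force on the tool from outside, world axes, zero at the start; "moment": the same for the moment, N m; "opening": opening from 0.0 (shut) to 1.0 (fully open); "grip_force": force on a finger pad.
Only numpy, scipy, OpenCV 4.12 (cv2) and the standard library are available. Lean on these libraries where they do the work, as an engineer would, in place of code of your own. Each camera call takes 0.05 s, during which the arm holds its last target. There are 200 camera calls.

### The job

Pour all five nuts from the little glass into the white canister and stand the empty glass back upright on the worktop. Then put the round cap with the knob on the canister's neck and press straight down until it clicks, and keep pressing firmly once it is fully home: the program finishes with the gripper still pressing the cap down. Leave the other things on the worktop where they are.

Things in the scene. Friction and masses are not known exactly. Their poses are not given: they have to be found in the camera images.
- canister: White round stoneware canister, open at the top, does not move. Origin: centre of its underside on the worktop, z up. Body 92 mm across up to z = 57 mm; above that a neck 74 mm across with a 62 mm wide mouth, rim at z = 82 mm (the last 4 mm taper as a lead-in). Inner floor at z = 6 mm. Four small sprung catches stand 5 mm out of the neck, 68 mm above the worktop; its yaw does not matter.
- mouth (a point): Centre of the canister's mouth, at rim height, 82 mm above the worktop. The cap's lip must ride over the catches: pushed down, it meets them when the cap's origin is about 73 mm above the worktop, resists with about 7 to 13 N, gives way with a click at about 69 mm, drags with about 4 N down to 64 mm, and is fully home at 58 mm, the underside of its top resting on the rim.
- cap: Round light-wood push-on cap, 92 mm across, 56 mm high over all, loose, 80 g; it starts standing on its skirt, right way up. Origin: centre of the skirt's lower edge, z up. Skirt and top are 28 mm high (flat top at z = 28 mm, its underside at z = 24 mm); on top stands an upright round knob, 26 mm in diameter and 28 mm tall, z = 28 to 56 mm. A lip inside the lower edge leaves a 79 mm opening. Any yaw fits.
- cap_knob (a point): Centre of the cap's knob, 42 mm above the cap's lower edge.
- glass: Small clear glass with thick bottom, 46 mm across at the rim, about 38 mm at the foot, 59 mm high, inside 30 to 40 mm wide, flaring upward by about 7 degrees a side, inner floor at z = 14 mm; 70 g. Origin: centre of its underside, z up. It starts upright with the five nuts in it.
- glass_mid (a point): Centre of the glass, half-way up (29.5 mm above its underside); the glass is about 42 mm wide here.
- nut0: One of the five round hazelnut-like brown nuts, 12 mm in diameter, 10 g; origin at its centre. They roll; all start in the glass.
- nut1: One of the five round hazelnut-like brown nuts, 12 mm in diameter, 10 g; origin at its centre. They roll; all start in the glass.
- nut2: One of the five round hazelnut-like brown nuts, 12 mm in diameter, 10 g; origin at its centre. They roll; all start in the glass.
- nut3: One of the five round hazelnut-like brown nuts, 12 mm in diameter, 10 g; origin at its centre. They roll; all start in the glass.
- nut4: One of the five round hazelnut-like brown nuts, 12 mm in diameter, 10 g; origin at its centre. They roll; all start in the glass.
- matches: Bystander: matchbox lying flat, 36 x 56 x 15 mm; origin at the centre of its underside.
- plug: Bystander: black round rubber plug, 43 mm across, 22 mm high; origin at the centre of its underside.
- shaker: Bystander: salt shaker, 44 mm across, 90 mm high; origin at the centre of its underside.
- spice: Bystander: glass spice jar with screw lid, 46 mm across, 106 mm high; origin at the centre of its underside.
- carton: Bystander: upright carton 51 x 82 x 139 mm; origin at the centre of its underside. It stands before the right-hand wall, whose face is at world y = -0.51; behind it a microwave, 0.23 m high, begins at world x = 0.56 (y from -0.48 to -0.02).
- striped_mug: Bystander: striped mug, 93 x 127 (with handle) x 96 mm; origin at the centre of its underside.

How it is judged (in metres and radians):
On the way, in this order (a step that is already met when the one before it is completed fails the run):
1. all five nuts are in the canister while the cap is off it (horizontal distance between each of nut0, nut1, nut2, nut3, nut4 and canister below 0.043 m and z of each of nut0, nut1, nut2, nut3, nut4 in the frame of canister below 0.055 m and horizontal distance between cap and canister above 0.06 m), for 0.2 s.
2. the glass stands upright on the worktop and is let go (angle between glass_mid's own z axis and vertical below 0.12 rad and height (world z) of glass_mid between 0.024 and 0.035 m and contact force between each of the arm, the fingers and glass below 0.05 N), for 0.2 s.
3. the cap has clicked over the catches and sits fully home on the canister (z of cap in the frame of canister between 0.055 and 0.061 m and horizontal distance between cap and canister below 0.004 m and angle between the z axis of cap and the z axis of canister, either way round below 0.06 rad), for 0.2 s.
At the end, for the whole second after the job is handed in: All five nuts lie in the canister; the glass stands upright on the worktop (within 7 degrees); the cap is snapped fully home (within 3 mm in height, 4 mm sideways, 3.5 degrees) and the fingers still press it on the canister with more than 4 N (all of step 3 and horizontal distance between each of nut0, nut1, nut2, nut3, nut4 and canister below 0.043 m and z of each of nut0, nut1, nut2, nut3, nut4 in the frame of canister below 0.055 m and angle between glass_mid's own z axis and vertical below 0.12 rad and height (world z) of glass_mid between 0.024 and 0.035 m and contact force between cap and canister above 4 N and contact force between the fingers and cap above 1 N); the arm keeps its last pose, push and grip.
It fails at once if a bystander is pushed more than 30 mm or knocked over (distance of any of matches, plug, shaker, spice, carton, striped_mug from where it was at the start of the episode above 0.03 m or angle between any of matches, plug, shaker, spice, carton, striped_mug's own z axis and vertical above 0.5 rad).
It also fails if it takes over 72 s, if anything falls off the work surface, if the arm or the gripper's body presses on something with over 40 N, if the wrist force passes 120 N, or if a joint passes its speed limit or range.

## Working session

There is one attempt and no reset: what is moved stays moved. The work goes in short steps, Python scripts to look and compute and a tool call to move; the robot and the scene stay as the last step left them, time stands still between calls to the robot, and variables do not carry over. Pictures are saved under pics/ and viewed, at most 10 in all, crops included, and the job is handed in when it is done.

Besides the shell and the picture viewer there is one more tool, called after "Call:" as a command line: name --argument value ..., lists and objects as JSON in quotes. move_arm: Moves the arm, as the interface text tells. Its arguments: {"type":"object","properties":{"commands":{"type":"array"}},"required":["commands"]}

```bash
mkdir -p pics; ls
cat > h.py <<'E'
import numpy as np, cv2
from cell import state, read_camera, camera_info, env
def snap(n,f,crop=None,s=1):
    im=read_camera(n)
    if crop: x0,y0,x1,y1=crop; im=im[y0:y1,x0:x1]
    im=cv2.resize(im,None,fx=s,fy=s,interpolation=cv2.INTER_CUBIC); cv2.imwrite('pics/'+f,im)
def px2w(n,u,v,z):
    c=camera_info(n);T=np.array(c['cam_to_world']);d=T[:3,:3]@np.linalg.solve(np.array(c['K']),[u,v,1]);o=T[:3,3]
    return (o+d*(z-o[2])/d[2]).round(1)
def w2px(n,p):
    c=camera_info(n);T=np.linalg.inv(np.array(c['cam_to_world']));q=np.array(c['K'])@(T[:3,:3]@np.array(p)+T[:3,3]);return (q[:2]/q[2]).round(1)
E
python3 - <<'E'
from h import *
a=read_camera('scene');b=read_camera('top')
cv2.imwrite('pics/s0.png',cv2.resize(a,None,fx=1.5,fy=1.5));cv2.imwrite('pics/t0.png',cv2.resize(b,None,fx=1.5,fy=1.5))
for n in('scene','top'): print(camera_info(n))
print(state())
E
```

```text
pics
{'K': array([[350.68452501,   0.        , 257.32403342],
       [  0.        , 350.68452501, 184.94326395],
       [  0.        ,   0.        ,   1.        ]]), 'cam_to_world': array([[ 2.89102788e-01, -7.31892152e-01,  6.17052230e-01,
        -2.13043500e+02],
       [-9.57195973e-01, -2.11593611e-01,  1.97494336e-01,
        -2.16438468e+02],
       [-1.39802453e-02, -6.47736073e-01, -7.61736524e-01,
         1.04686539e+03],
       [ 0.00000000e+00,  0.00000000e+00,  0.00000000e+00,
         1.00000000e+00]])}
{'K': array([[370.03917954,   0.        , 260.8944541 ],
       [  0.        , 370.03917954, 189.27829839],
       [  0.        ,   0.        ,   1.        ]]), 'cam_to_world': array([[-4.37587591e-01, -8.49049210e-01,  2.96027937e-01,
         8.13969484e+01],
       [-8.99174665e-01,  4.12672091e-01, -1.45556407e-01,
         2.74723548e+02],
       [ 1.42208473e-03, -3.29874499e-01, -9.44023725e-01,
         1.52961042e+03],
       [ 0.00000000e+00,  0.00000000e+00,  0.00000000e+00,
         1.00000000e+00]])}
{'t': 0.1, 'joints': array([ 9.98395123e-01,  4.91489419e-01,  1.55938089e+00,  1.32302678e-07,
        1.09173102e+00, -1.05625464e-01]), 'qvel': array([-1.12132557e-03, -1.14643829e-03, -6.44260666e-05,  1.20343065e-03,
       -1.55750803e-03, -2.14177497e-04]), 'tau': array([ 3.25298541e-03, -6.13623190e+01, -2.58606738e+01,  6.94472599e-02,
        4.69471514e-02, -1.60968915e-05]), 'eef_pos': array([281.13010828, 557.95740824, 214.12894434]), 'tcp_rot': array([-3.14058962e+00, -1.06459763e-04,  2.67481680e+00]), 'ft_force': array([ 0.05863039,  0.43920834, -0.62520923]), 'moment': array([-0.01647771,  0.00877835,  0.02109149]), 'grip_force': 0.0, 'opening': 0.9986513436747324}
```

View pics/s0.png

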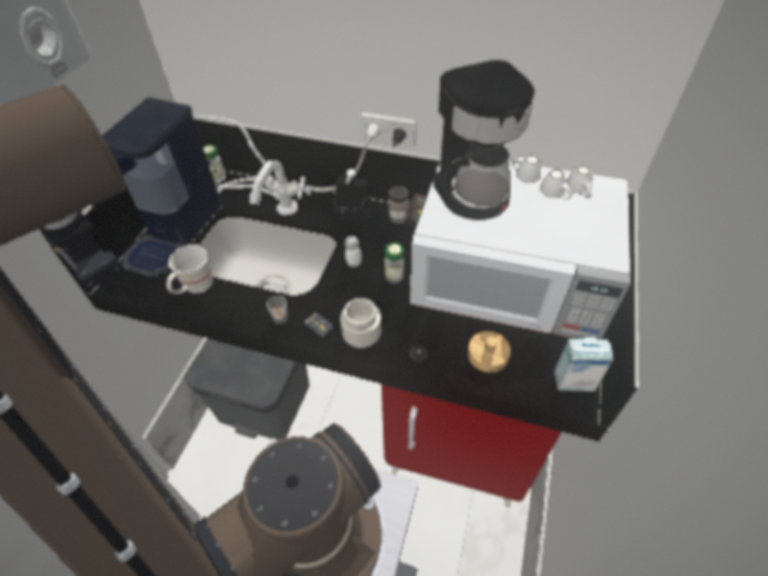

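View pics/t0.png

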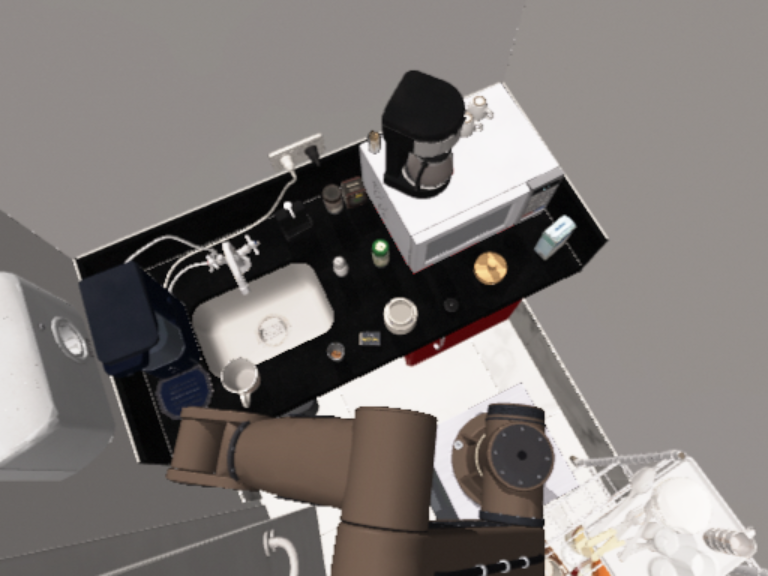

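The scene view shows the glass (277,308), matchbox (318,324), canister (361,322), plug (419,352), cap (489,352) and carton (583,365). The top view shows the glass at (336,351), canister at (400,315) and cap at (490,267). Next I'll enlarge these areas.

Run:
```python
from h import *
snap('top','t1.png',(210,160,350,250),5.5)
snap('scene','s1.png',(165,150,345,260),4.4)
```

```text
(no output)
```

View pics/t1.png

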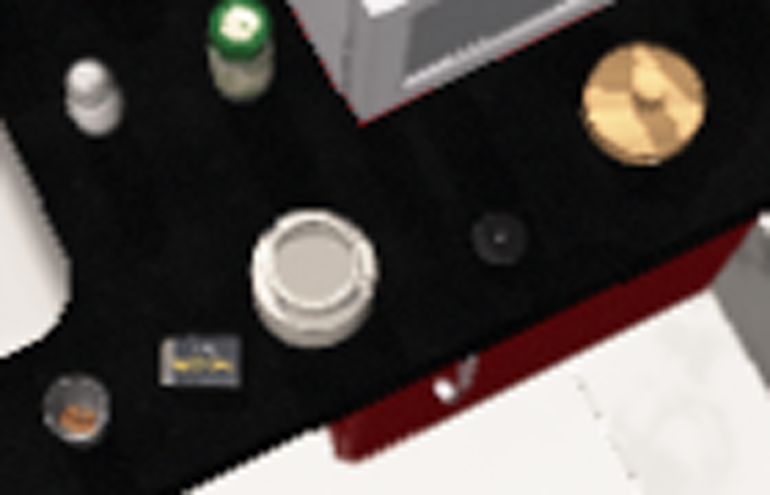

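View pics/s1.png

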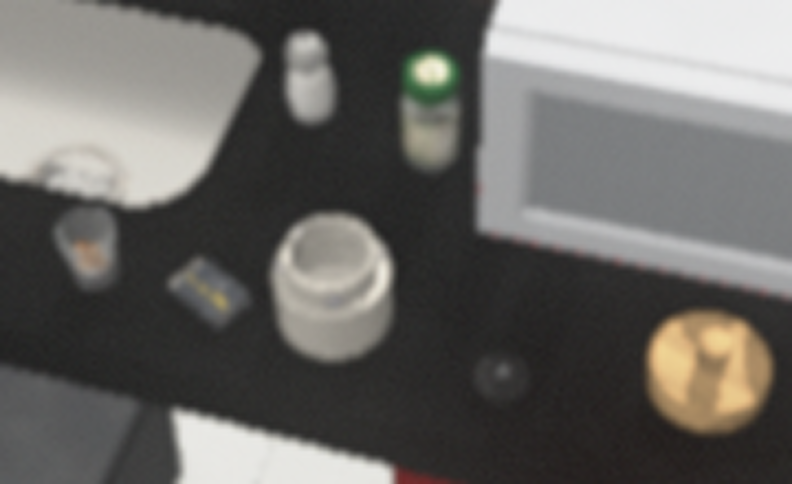

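Top crop: canister mouth centre is about (313,264), the cap silhouette (644,103), the glass (77,409), the matchbox (201,361) and the plug (500,238). Scene crop: mouth (333,254), cap (709,371), glass rim (86,231) and foot (95,280).

Run:
```python
from h import *
T=lambda x,y,z:px2w('top',(x+.5)/5.5-.5+210,(y+.5)/5.5-.5+160,z)
S=lambda x,y,z:px2w('scene',(x+.5)/4.4-.5+165,(y+.5)/4.4-.5+150,z)
print('mouth',T(313,264,82),S(333,254,82))
print('cap',T(644.5,103,14),S(709,371,14))
print('glass',T(77,408,30),S(86,231,59),S(93,274,8), S(88,248,30))
print('match',T(201,361,10),S(209,293,10)); print('plug',T(500,238,15),S(501,378,15))
print('shaker',T(85,80,85),S(305,45,85)); print('spice',T(240,25,106),S(432,72,106))
for n in [(160,335),(240,335),(240,388),(160,388)]: print(T(*n,8))
def sil(cam,c,parts):
    pts=[]
    for r,z in parts:
        for a in np.linspace(0,6.28,60): pts.append(w2px(cam,[c[0]+r*np.cos(a),c[1]+r*np.sin(a),z]))
    p=np.array(pts); o,s=((210,160),5.5) if cam=='top' else ((165,150),4.4)
    p=(p+.5-o)*s-.5; return p.min(0).round(),p.max(0).round()
for cam in('top','scene'):
  x,y=[(T(644.5,103,14),T(313,264,82),T(77,408,30)),(S(709,371,14),S(333,254,82),S(88,248,30))][cam=='scene'][:2]
  g=[T(77,408,30),S(88,248,30)][cam=='scene']
  print(cam,'cap',sil(cam,x,[(46,0),(46,28)]),'can',sil(cam,y,[(46,0),(46,57),(37,82)]),'mouth',sil(cam,y,[(31,82)]),'glass',sil(cam,g,[(19,0),(23,59)]))
```

```text
mouth [454.3  65.6  82. ] [455.8  60.7  82. ]
cap [ 476.2 -241.1   14. ] [ 477.  -239.2   14. ]
glass [444.2 266.7  30. ] [437.9 267.   59. ] [431.6 267.4   8. ] [441.2 272.1  30. ]
match [441.  166.4  10. ] [439.4 166.6  10. ]
plug [426.8 -84.4  15. ] [424.6 -84.8  15. ]
shaker [660.6 157.8  85. ] [662.3 155.8  85. ]
spice [641.8  35.4 106. ] [642.7  34.7 106. ]
[473.8 185.9   8. ]
[446.9 130.5   8. ]
[409.4 148.5   8. ]
[436.1 203.3   8. ]
top cap (array([584.,  43.]), array([706., 163.])) can (array([251., 215.]), array([374., 352.])) mouth (array([271., 224.]), array([355., 305.])) glass (array([ 42., 369.]), array([106., 441.]))
scene cap (array([648., 312.]), array([772., 432.])) can (array([276., 217.]), array([394., 362.])) mouth (array([293., 223.]), array([373., 286.])) glass (array([ 53., 205.]), array([117., 288.]))
```

Call:
move_arm --commands '[[[1.2, -2.2, 0], [0, 0, -6.3], 1], [[1.2, -2.2, 0], [0, 0, -6.3], 1], [[1.2, -2.2, 0], [0, 0, -6.3], 1], [[1.2, -2.2, 0], [0, 0, -6.3], 1], [[1.2, -2.2, 0], [0, 0, -6.3], 1], [[1.2, -2.2, 0], [0, 0, -6.3], 1], [[1.2, -2.2, 0], [0, 0, -6.3], 1], [[1.2, -2.2, 0], [0, 0, -6.3], 1], [[1.2, -2.2, 0], [0, 0, -6.3], 1], [[1.2, -2.2, 0], [0, 0, -6.5], 1]]'

```text
t: 1.2
eef_pos: [401.6, 337.2, 214.6]
tcp_rot: [-3.142, 0.0, 1.567]
ft_force: [-0.3, 0.8, -0.2]
opening: 0.999
grip_force: 0.0
```

Call:
move_arm --commands '[[[0.5, -1.1, 0], [-5, 0, 0], 1], [[0.5, -1.1, 0], [-5, 0, 0], 1], [[0.5, -1.1, 0], [-5, 0, 0], 1], [[0.5, -1.0, 0], [-5, 0, 0], 1], [[0.5, -1.0, 0], [-5, 0, 0], 1], [[0.5, -1.0, 0], [-5, 0, 0], 1], [[0.5, -1.0, 0], [-5, 0, 0], 1], [[0.4, -1, 0], [-5, 0, 0], 1], [[0, 0, 0], [-5, 0, 0], 1], [[0, 0, 0], [0, 0, 0], 1]]'

```text
t: 2.2
eef_pos: [440.0, 255.6, 213.2]
tcp_rot: [-3.138, 0.788, 1.575]
ft_force: [0.2, 0.5, -0.8]
opening: 1.003
grip_force: 0.0
```

Run:
```python
from h import *
s=state();print(s['joints'].round(2),s['eef_pos'].round(1),s['tcp_rot'].round(3),s['t'])
```

```text
[ 0.69  0.58  1.63 -0.58  1.51  0.9 ] [440.  255.6 213.2] [-3.138  0.788  1.575] 2.2
```

Call:
move_arm --commands '[[[0, 0, -3], [0, 0, 0], 1], [[0, 0, -3], [0, 0, 0], 1], [[0, 0, -3], [0, 0, 0], 1], [[0, 0, -3], [0, 0, 0], 1], [[0, 0, -1], [0, 0, 0], 1], [[0, 0, 0], [0, 0, 0], 1]]'

```text
t: 2.8
eef_pos: [440.1, 254.9, 84.2]
tcp_rot: [-3.139, 0.785, 1.573]
ft_force: [0.1, -0.8, 0.4]
opening: 1.003
grip_force: 0.0
```

Run:
```python
from h import *
a=read_camera('top')[200:270,170:270];b=read_camera('scene')[170:240,150:250]
cv2.imwrite('pics/g1.png',cv2.resize(np.hstack([a,b]),None,fx=4,fy=4,interpolation=cv2.INTER_CUBIC))
s=state();print(s['eef_pos'].round(1))
for n,o in(('top',(170,200)),('scene',(50,170))): print(n,(w2px(n,s['eef_pos']+[0,13.4,13.4])-o)*4,(w2px(n,[439.6,268.5,59])-o)*4)
```

```text
[440.6 255.4  85.8]
top [207.2 124. ] [212.  133.6]
scene [528.   97.2] [536.  126.8]
```

View pics/g1.png

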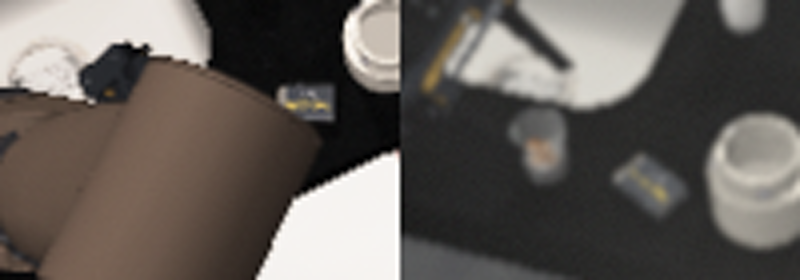

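The scene half shows the glass rim at (537,128), where I predicted it, and the far finger beside it at (570,68). I'll descend and grip.

Call:
move_arm --commands '[[[0, 0, -2], [0, 0, 0], 1], [[0, 0, -2], [0, 0, 0], 1], [[-0.1, 0, -1.5], [0, 0, 0], 1], [[0, 0, -1.2], [0, 0, 0], 1], [[0, 0, 0], [0, 0, 0], 1], [[0, 0, 0], [0, 0, 0.0], 0.6], [[0, 0, 0], [0, 0, 0], 0.4], [[0, 0, 0], [0, 0, 0], 0.2], [[0, 0, 0], [0, 0, 0], 0.2], [[0, 0, 0], [0, 0, 0], 0.2]]'

```text
t: 3.9
eef_pos: [439.3, 255.2, 17.9]
tcp_rot: [-3.141, 0.785, 1.572]
ft_force: [-0.3, -0.5, -0.3]
opening: 0.633
grip_force: 0.0
```

Call:
move_arm --commands '[[[0, 0, 0], [0, 0, 0], 0.2], [[0, 0, 0], [0, 0, 0], 0.2], [[0, 0, 0], [0, 0, 0], 0.2], [[0, 0, 0], [0, 0, 0], 0.2], [[0, 0, 0], [0, 0, 0], 0.2]]'

```text
t: 4.4
eef_pos: [439.2, 255.1, 17.7]
tcp_rot: [-3.141, 0.786, 1.572]
ft_force: [-0.7, -0.3, 1.9]
opening: 0.436
grip_force: 29.8
```

Call:
move_arm --commands '[[[0, 0, 1.2], [0, 0, 0], 0.2], [[0, 0, 2.5], [0, 0, 0], 0.2], [[0, 0, 2.5], [0, 0, 0], 0.2], [[0, -0.5, 2.5], [0, 0, 0], 0.2], [[0.2, -1.5, 1], [0, 0, 0], 0.2], [[0.3, -2.5, 0], [0, 0, 0], 0.2], [[0.3, -3, 0], [0, 0, 0], 0.2], [[0.3, -3, 0], [0, 0, 0], 0.2], [[0.3, -3, 0], [0, 0, 0], 0.2], [[0.3, -2.5, 0], [0, 0, 0], 0.2]]'

```text
t: 5.4
eef_pos: [455.8, 92.9, 114.6]
tcp_rot: [-3.139, 0.785, 1.573]
ft_force: [0.1, 0.1, -1.9]
opening: 0.437
grip_force: 29.8
```

Call:
move_arm --commands '[[[0, -1.1, 0], [0, 0, 0], 0.2], [[0, 0, 0], [0, 0, 0], 0.2], [[0, 0.2, -0.1], [8, 0, 0], 0.2], [[0, 0.2, -0.1], [8, 0, 0], 0.2], [[0, 0.2, -0.1], [8, 0, 0], 0.2], [[0, 0.2, -0.1], [8, 0, 0], 0.2], [[0, 0.3, 0.0], [8, 0, 0], 0.2], [[0, 0.3, 0], [5, 0, 0], 0.2], [[0, 0, 0], [0, 0, 0], 0.2]]'

```text
t: 6.3
eef_pos: [456.4, 97.7, 111.0]
tcp_rot: [3.141, -0.001, 1.57]
ft_force: [-0.2, 0.3, -0.8]
opening: 0.437
grip_force: 29.8
```

Run:
```python
from h import *
a=read_camera('top')[180:250,220:320];b=read_camera('scene')[160:230,190:290]
cv2.imwrite('pics/p1.png',cv2.resize(np.hstack([a,b]),None,fx=4,fy=4,interpolation=cv2.INTER_CUBIC))
s=state();print(s['joints'].round(2),s['eef_pos'].round(1),s['tcp_rot'].round(3),s['t'],s['opening'])
```

```text
[ 0.07  0.42  2.05 -0.01  0.67  0.08] [456.2  98.2 110.6] [-3.141e+00  3.000e-03  1.571e+00] 6.4 0.4391506150635321
```

View pics/p1.png

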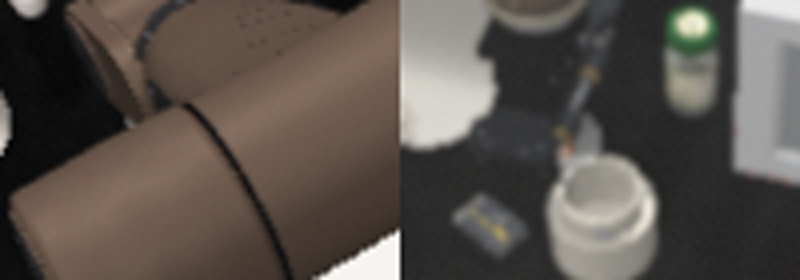

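The scene half shows the glass tilted 45° over the left edge of the mouth, with nuts visible at (565,155). I'll continue the pour.

Call:
move_arm --commands '[[[0, 0.2, 0], [7, 0, 0], 0.2], [[0, 0.2, 0], [7, 0, 0], 0.2], [[0, 0.2, 0], [7, 0, 0], 0.2], [[0, 0.2, 0.1], [7, 0, 0], 0.2], [[0, 0.2, 0.1], [7, 0, 0], 0.2], [[0, 0.2, 0.1], [7, 0, 0], 0.2], [[0, 0.2, 0.2], [7, 0, 0], 0.2], [[0, 0.2, 0.2], [7, 0, 0], 0.2], [[0, 0.1, 0.1], [7, 0, 0], 0.2], [[0, 0.1, 0.1], [4, 0, 0], 0.2]]'

```text
t: 7.4
eef_pos: [455.3, 116.8, 118.7]
tcp_rot: [-3.13, -1.17, 1.565]
ft_force: [0.0, -0.6, -1.3]
opening: 0.438
grip_force: 29.8
```

Call:
move_arm --commands '[[[0, 0, 0], [0, 0, 0], 0.2], [[0, 0, 0], [0, 0, 0], 0.2], [[0, 0, 0], [0, 0, 0], 0.2], [[0, 0, 0], [0, 0, 0], 0.2]]'

```text
t: 7.8
eef_pos: [456.0, 116.6, 120.1]
tcp_rot: [3.138, -1.164, 1.576]
ft_force: [0.4, 0.1, -0.2]
opening: 0.437
grip_force: 29.8
```

Run:
```python
from h import *
b=read_camera('scene')[140:240,180:300]
cv2.imwrite('pics/p2.png',cv2.resize(b,None,fx=6,fy=6,interpolation=cv2.INTER_CUBIC))
s=state();print(s['joints'].round(2),s['eef_pos'].round(1),s['tcp_rot'].round(3),s['t'],s['opening'])
```

```text
[-0.42  0.73  2.11  1.05  1.3  -1.29] [456.  116.5 120.1] [ 3.138 -1.165  1.576] 7.85 0.43727056415386073
```

View pics/p2.png

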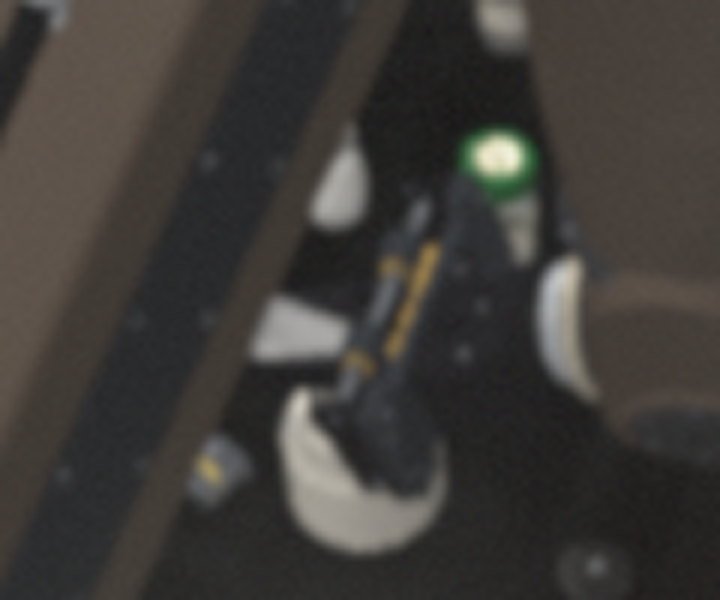

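The glass is tipped over the mouth at about 110° and its visible foot end, around (290,330), looks empty. I'll tip it a bit further with a small shake, then return.

Call:
move_arm --commands '[[[0, 0.1, 0.1], [5, 0, 0], 0.2], [[0, 0.1, 0.2], [5, 0, 0], 0.2], [[0, 0, 0.6], [0, 0, 0], 0.2], [[0, 0, -0.6], [0, 0, 0], 0.2], [[0, 0, 0.6], [0, 0, 0], 0.2], [[0, 0, 0], [0, 0, 0], 0.2], [[0, 0, 0], [0, 0, 0], 0.2], [[0, -0.2, 0], [-8, 0, 0], 0.2], [[0, -0.2, 0], [-8, 0, 0], 0.2], [[0, -0.2, 0], [-8, 0, 0], 0.2]]'

```text
t: 8.85
eef_pos: [456.4, 111.4, 128.8]
tcp_rot: [3.139, -0.916, 1.572]
ft_force: [0.1, -0.2, -1.7]
opening: 0.436
grip_force: 29.8
```

Call:
move_arm --commands '[[[0, 0, 0], [-8, 0, 0], 0.2], [[0, 0, 0], [-8, 0, 0], 0.2], [[0, 0, 0], [-8, 0, 0], 0.2], [[0, 0, 0], [-8, 0, 0], 0.2], [[0, 0.5, 0], [-8, 0, 0], 0.2], [[0, 1, 0], [-8, 0, 0], 0.2], [[0, 1.5, 0], [-8, 0, 0], 0.2], [[-0.2, 2, 0], [-8, 0, 0], 0.2], [[-0.2, 2, 0], [-8, 0, 0], 0.2], [[-0.2, 2, 0], [-8, 0, 0], 0.2]]'

```text
t: 9.85
eef_pos: [448.7, 195.1, 128.5]
tcp_rot: [-3.133, 0.4, 1.571]
ft_force: [-0.4, -0.7, -0.8]
opening: 0.435
grip_force: 29.8
```

Call:
move_arm --commands '[[[-0.3, 1, 0], [-8, 0, 0], 0.2], [[-0.3, 1, 0], [-8, 0, 0], 0.2], [[0, 1, 0], [0, 0, 0], 0.2], [[0, 0, 0], [0, 0, 0], 0.2], [[0, 0, 0], [0, 0, 0], 0.2]]'

```text
t: 10.35
eef_pos: [442.5, 223.7, 127.7]
tcp_rot: [-3.127, 0.672, 1.573]
ft_force: [-0.2, 0.3, -1.1]
opening: 0.438
grip_force: 29.8
```

Run:
```python
from h import *
b=read_camera('scene')[150:250,160:280]
cv2.imwrite('pics/p3.png',cv2.resize(b,None,fx=6,fy=6,interpolation=cv2.INTER_CUBIC))
s=state();print(s['joints'].round(2),s['eef_pos'].round(1),s['tcp_rot'].round(3),s['t'],s['opening'])
```

```text
[ 0.61  0.63  1.77 -0.56  1.24  0.94] [442.6 223.4 127.9] [-3.127  0.672  1.572] 10.4 0.43214088680353097
```

View pics/p3.png

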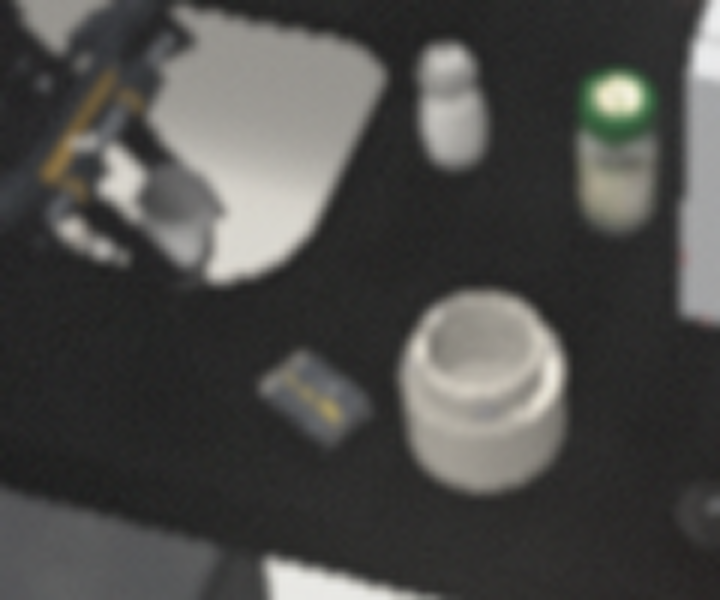

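The glass is empty at (180,210), there are no nuts on the worktop, and the other things haven't moved. I'll set the glass down at its old spot.

Call:
move_arm --commands '[[[-0.1, 1.5, 0], [-3.3, -0.3, 0.3], 0.2], [[-0.2, 1.6, 0], [-3.2, -0.3, 0.2], 0.2], [[0, 0, -2.5], [0, 0, 0], 0.2], [[0, 0, -2.5], [0, 0, 0], 0.2], [[0, 0, -2.5], [0, 0, 0], 0.2], [[0, 0, -1.5], [0, 0, 0], 0.2], [[0, 0, -0.8], [0, 0, 0], 0.2], [[0, 0, -0.6], [0, 0, 0], 0.2], [[0, 0, 0], [0, 0, 0], 0.2], [[0, 0, 0], [0, 0, 0], 0.2]]'

```text
t: 11.4
eef_pos: [439.7, 255.4, 24.0]
tcp_rot: [-3.142, 0.787, 1.572]
ft_force: [-0.5, 0.2, -0.7]
opening: 0.436
grip_force: 29.8
```

Call:
move_arm --commands '[[[0, 0, -0.3], [0, 0, 0], 0.2], [[0, 0, -0.3], [0, 0, 0], 0.2], [[0, 0, 0], [0, 0, 0], 0.2], [[0, 0, 0], [0, 0, 0], 0.2]]'

```text
t: 11.8
eef_pos: [439.5, 255.4, 17.6]
tcp_rot: [-3.141, 0.788, 1.573]
ft_force: [0.0, 0.4, 4.1]
opening: 0.436
grip_force: 29.6
```

Call:
move_arm --commands '[[[0, 0, 0], [0, 0, 0], 0.55], [[0, 0, 0], [0, 0, 0], 0.7], [[0, 0, 0], [0, 0, 0], 1], [[0, 0, 0], [0, 0, 0], 1], [[0, 0, 0], [0, 0, 0], 1], [[0, 0, 0], [0, 0, 0], 1], [[0, 0, 0], [0, 0, 0], 1], [[0, 0, 1], [0, 0, 0], 1], [[0, 0, 2], [0, 0, 0], 1], [[0, 0, 3], [0, 0, 0], 1]]'

```text
t: 12.8
eef_pos: [439.0, 255.0, 77.7]
tcp_rot: [-3.138, 0.789, 1.575]
ft_force: [-0.3, 0.8, -0.0]
opening: 1.0
grip_force: 0.0
```

Call:
move_arm --commands '[[[0, 0, 4], [0, 0, 0], 1], [[0, 0, 4], [0, 0, 0], 1], [[0, 0, 4], [0, 0, 0], 1], [[0, 0, 2], [7.5, 0, 0], 1], [[0, 0, 0], [7.5, 0, 0], 1], [[0, -2, 0], [7.5, 0, 0], 1], [[0, -2, 0], [7.5, 0, 0], 1], [[0, -2, 0], [7.5, 0, 0], 1], [[0, -2, 0], [7.5, 0, 0], 1], [[0, -2, 0], [0, 0, 0], 1]]'

```text
t: 13.8
eef_pos: [439.1, 153.3, 218.6]
tcp_rot: [3.139, -0.002, 1.57]
ft_force: [0.2, -0.2, 0.8]
opening: 1.004
grip_force: 0.0
```

Run:
```python
from h import *
a=read_camera('scene')
cv2.imwrite('pics/c1.png',cv2.resize(a[150:260,165:345],None,fx=4.4,fy=4.4,interpolation=cv2.INTER_CUBIC))
s=state();print(s['joints'].round(2),s['eef_pos'].round(1),s['tcp_rot'].round(3),s['t'],s['opening'])
```

```text
[ 0.19  0.26  1.93 -0.    0.95  0.19] [439.  151.6 218.4] [3.14e+00 2.00e-03 1.57e+00] 13.85 0.9971552027118259
```

View pics/c1.png

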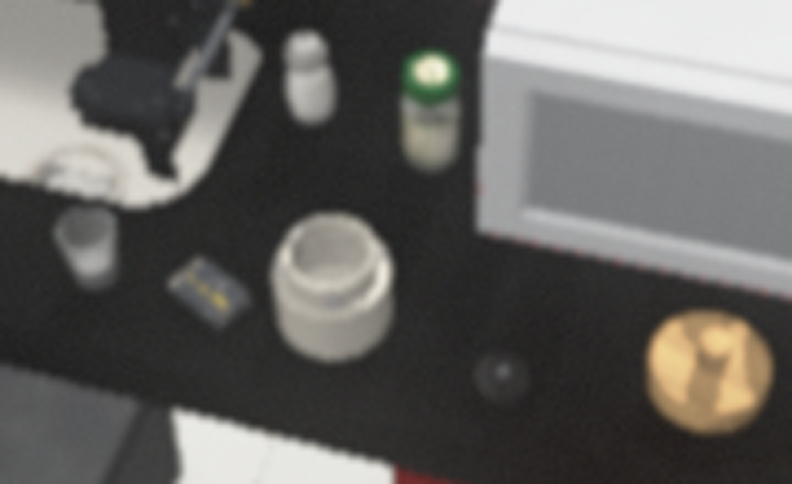

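The glass stands upright and empty at (88,248), and everything else is where it was. Now I'll refine the canister and cap positions by fitting silhouettes to the earlier crops.

```bash
cat > fit.py <<'E'
from h import *
from scipy.optimize import minimize
A=np.linspace(0,2*np.pi,73)
def fit(cam,f,o,s,mask,c0,parts):
    c=camera_info(cam);T=np.linalg.inv(c['cam_to_world']);K=c['K']
    def cost(p):
        P=np.vstack([np.c_[p[0]+r*np.cos(A),p[1]+r*np.sin(A),0*A+z] for r,z in parts])
        q=(P@T[:3,:3].T+T[:3,3])@K.T;q=((q[:,:2]/q[:,2:]+.5-o)*s-.5)
        h=cv2.convexHull(q.astype(np.float32));m=np.zeros(mask.shape,np.uint8)
        cv2.fillConvexPoly(m,np.round(h*16).astype(np.int32),255,lineType=cv2.LINE_AA,shift=4)
        return np.abs(m/255.-mask).sum()
    r=minimize(cost,c0,method='Nelder-Mead',options=dict(initial_simplex=[c0,[c0[0]+6,c0[1]],[c0[0],c0[1]+6]]))
    print(cam,r.x.round(1),r.fun.round(),mask.sum())
for cam,f,o,s in(('top','t1',(210,160),5.5),('scene','s1',(165,150),4.4)):
    im=cv2.imread(f'pics/{f}.png');hsv=cv2.cvtColor(im,cv2.COLOR_BGR2HSV)
    for name,m,c0,parts in(('cap',(hsv[...,1]>70)&(hsv[...,2]>60)&(hsv[...,0]>8)&(hsv[...,0]<30),(476.6,-240.2),[(46,0),(46,28)]),
                      ('can',im.min(2)>75,(457.3,63.2),[(46,0),(46,57),(37,82)])):
        n,l,st,ce=cv2.connectedComponentsWithStats(m.astype(np.uint8))
        q=(w2px(cam,[*c0,20])+.5-o)*s-.5
        k=l[int(q[1]),int(q[0])];print(name,k,st[k]); 
        cnt=cv2.findContours((l==k).astype(np.uint8),0,2)[0];mm=np.zeros(l.shape,np.uint8);cv2.drawContours(mm,cnt,-1,1,-1)
        fit(cam,f,o,s,mm.astype(float),c0,parts)
E
python3 fit.py
```

```text
cap 1 [  580    41   126   125 11971]
top [ 476.7 -239.3] 397.0 11971.0
can 7 [  250   210   128   137 13706]
top [458.3  63.5] 412.0 13706.0
cap 3 [  643   309   132   127 13504]
scene [ 473.9 -238.1] 1547.0 13504.0
can 7 [  269   212   126   151 15214]
scene [456.1  64.9] 1060.0 15214.0
```

Call:
move_arm --commands '[[[0, -1, 0], [0, 0, -8], 1], [[0, -2, 0], [0, 0, -8], 1], [[0, -3, 0], [0, 0, -8], 1], [[0.4, -3, 0], [0, 0, -8], 1], [[0.4, -3, 0], [0, 0, -8], 1], [[0.5, -3, 0], [0, 0, -8], 1], [[0.5, -3, 0], [0, 0, -8], 1], [[0.5, -3, 0], [0, 0, -8], 1], [[0.5, -3, 0], [0, 0, -8], 1], [[0.5, -3, 0], [0, 0, -8], 1]]'

```text
t: 14.85
eef_pos: [472.5, -115.5, 217.9]
tcp_rot: [3.141, 0.002, 0.171]
ft_force: [1.2, -0.5, 0.2]
opening: 1.003
grip_force: 0.0
```

Call:
move_arm --commands '[[[0.2, -3, 0], [0, 0, -8], 1], [[0.2, -3, 0], [0, 0, -2], 1], [[0, -3, 0], [0, 0, 0], 1], [[0, -2, 0], [0, 0, 0], 1], [[0, 0, -2], [0, 0, 0], 1], [[0, 0, -3], [0, 0, 0], 1], [[0, 0, -3], [0, 0, 0], 1], [[0, 0, -2], [0, 0, 0], 1], [[0, 0, 0], [0, 0, 0], 1]]'

```text
t: 15.75
eef_pos: [475.6, -223.7, 115.6]
tcp_rot: [-3.14, 0.006, 0.002]
ft_force: [-0.4, 0.5, -0.1]
opening: 1.003
grip_force: 0.0
```

Call:
move_arm --commands '[[[0, -1.5, 0], [0, 0, 0], 1], [[0, 0, -2], [0, 0, 0], 1], [[0, 0, -2.5], [0, 0, 0], 1], [[0, 0, -2], [0, 0, 0], 1], [[0, 0, -1], [0, 0, 0], 1], [[0, 0, 0], [0, 0, 0], 1], [[0, 0, 0], [0, 0, 0], 1]]'

```text
t: 16.45
eef_pos: [477.0, -240.3, 43.4]
tcp_rot: [3.14, 0.001, 0.001]
ft_force: [0.0, -0.1, -0.7]
opening: 1.0
grip_force: 0.0
```

Call:
move_arm --commands '[[[-0.1, 0.1, -0.6], [0, 0, 0], 1], [[0, 0, -0.4], [0, 0, 0], 1], [[0, 0, 0], [0, 0, 0], 1]]'

```text
t: 16.75
eef_pos: [475.3, -238.6, 32.1]
tcp_rot: [3.141, 0.003, 0.002]
ft_force: [-0.1, -0.3, 0.8]
opening: 0.999
grip_force: 0.0
```

Call:
move_arm --commands '[[[0, 0, 0], [0, 0, 0], 0.6], [[0, 0, 0], [0, 0, 0], 0.4], [[0, 0, 0], [0, 0, 0], 0.2], [[0, 0, 0], [0, 0, 0], 0], [[0, 0, 0], [0, 0, 0], 0], [[0, 0, 0], [0, 0, 0], 0], [[0, 0, 0], [0, 0, 0], 0], [[0, 0, 0], [0, 0, 0], 0], [[0, 0, 0], [0, 0, 0], 0], [[0, 0, 0], [0, 0, 0], 0]]'

```text
t: 17.75
eef_pos: [475.4, -238.8, 32.3]
tcp_rot: [3.141, 0.002, 0.002]
ft_force: [-0.2, -0.5, 0.2]
opening: 0.266
grip_force: 30.0
```

Call:
move_arm --commands '[[[0, 0, 0], [0, 0, 0], 0], [[0, 0, 0], [0, 0, 0], 0], [[0, 0, 0], [0, 0, 0], 0]]'

```text
t: 18.05
eef_pos: [475.4, -238.7, 32.3]
tcp_rot: [3.141, 0.002, 0.002]
ft_force: [0.6, -0.9, 0.1]
opening: 0.267
grip_force: 30.0
```

Call:
move_arm --commands '[[[0, 0, 1], [0, 0, 0], 0], [[0, 0, 2.5], [0, 0, 0], 0], [[0, 0, 3], [0, 0, 0], 0], [[0, 0, 3], [0, 0, 0], 0], [[-0.2, 1, 2], [0, 0, 0], 0], [[-0.2, 2, 0.5], [0, 0, 0], 0], [[-0.2, 3, 0], [0, 0, 0], 0], [[-0.2, 3, 0], [0, 0, 0], 0], [[-0.2, 3, 0], [0, 0, 0], 0], [[-0.2, 3, 0], [0, 0, 0], 0]]'

```text
t: 19.05
eef_pos: [463.0, -87.5, 153.0]
tcp_rot: [3.141, 0.002, 0.001]
ft_force: [0.8, 0.5, -1.1]
opening: 0.27
grip_force: 30.0
```

Call:
move_arm --commands '[[[-0.2, 3, 0], [0, 0, 0], 0], [[-0.2, 3, 0], [0, 0, 0], 0], [[-0.2, 3, 0], [0, 0, 0], 0], [[0, 3, 0], [0, 0, 0], 0], [[0, 2, 0], [0, 0, 0], 0], [[0, 1, 0], [0, 0, 0], 0], [[0, 0, 0], [0, 0, 0], 0], [[0, 0, 0], [0, 0, 0], 0], [[0, 0, 0], [0, 0, 0], 0]]'

```text
t: 19.95
eef_pos: [457.4, 60.5, 152.4]
tcp_rot: [3.141, 0.002, 0.001]
ft_force: [-0.4, 0.4, -1.1]
opening: 0.267
grip_force: 30.0
```

Call:
move_arm --commands '[[[0, 0.3, -1], [0, 0, 0], 0], [[0, 0, -1.5], [0, 0, 0], 0], [[0, 0, -0.7], [0, 0, 0], 0], [[0, 0, 0], [0, 0, 0], 0], [[0, 0, 0], [0, 0, 0], 0], [[0, 0, 0], [0, 0, 0], 0]]'

```text
t: 20.55
eef_pos: [457.6, 64.2, 120.6]
tcp_rot: [3.141, 0.002, 0.002]
ft_force: [0.4, -0.1, -1.1]
opening: 0.269
grip_force: 30.0
```

Run:
```python
from h import *
a=read_camera('scene')
cv2.imwrite('pics/c2.png',cv2.resize(a[170:245,190:290],None,fx=7.8,fy=7.8,interpolation=cv2.INTER_CUBIC))
s=state();print(s['eef_pos'].round(1),s['t'])
p=s['eef_pos']-[0,0,32.3]
for r,z in((46,p[2]),(46,p[2]+28)):
  q=np.array([(w2px('scene',[p[0]+r*np.cos(t),p[1]+r*np.sin(t),z])-[190,170])*7.8 for t in np.linspace(0,6.28,60)]);print(q.min(0),q.max(0))
```

```text
[457.6  64.3 120.7] 20.6
[280.02 195.78] [489.84 363.48]
[274.56 156.  ] [488.28 325.26]
```

View pics/c2.png

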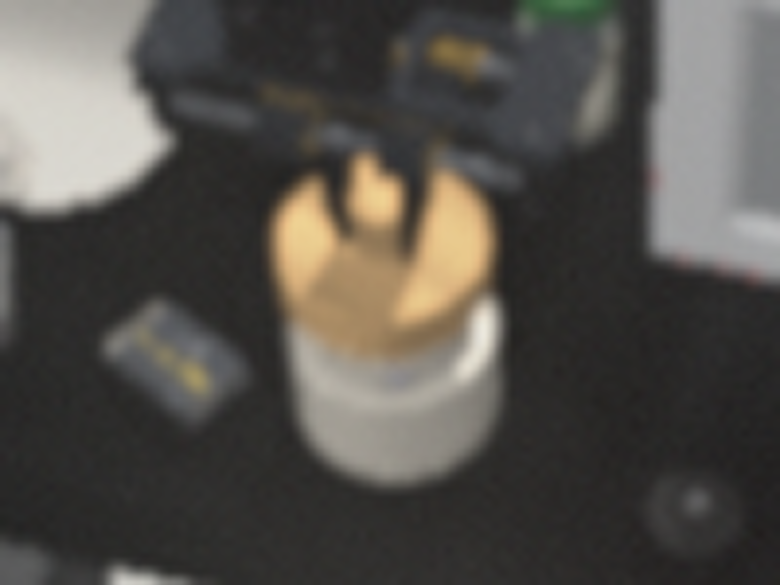

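The picture shows the cap level above the canister neck, spanning x 268–498 with its bottom edge near y 355, and the canister bottom at (395,485). I'll compare it numerically, using only the lower, unoccluded part.

Run:
```python
from h import *
from scipy.optimize import minimize
A=np.linspace(0,2*np.pi,73)
im=cv2.imread('pics/c2.png').astype(int);o,s=(190,170),7.8
c=camera_info('scene');T=np.linalg.inv(c['cam_to_world']);K=c['K']
cap=(im[...,2]-im[...,0]>45)
z0=120.6-32.3
anyw=(im.min(2)>75)|cap
def fit(mask,c0,parts,w):
    def cost(p):
        P=np.vstack([np.c_[p[0]+r*np.cos(A),p[1]+r*np.sin(A),0*A+z] for r,z in parts])
        q=(P@T[:3,:3].T+T[:3,3])@K.T;q=((q[:,:2]/q[:,2:]+.5-o)*s-.5)
        m=np.zeros(mask.shape,np.uint8);cv2.fillConvexPoly(m,np.round(cv2.convexHull(q.astype(np.float32))*16).astype(np.int32),255,lineType=cv2.LINE_AA,shift=4)
        return (np.abs(m/255.-mask)*w).sum()
    r=minimize(cost,c0,method='Nelder-Mead',options=dict(initial_simplex=[c0,[c0[0]+6,c0[1]],[c0[0],c0[1]+6]]));return r.x.round(1),r.fun.round()
for th in(30,45,60):
    cap=(im[...,2]-im[...,0]>th).astype(np.uint8);w=np.zeros(cap.shape);w[250:420,240:530]=1
    cn=cv2.findContours(cap,0,2)[0];m=np.zeros(cap.shape,np.uint8);cv2.drawContours(m,cn,-1,1,-1)
    print(th,'cap',fit(m,[457.6,64.3],[(46,z0),(46,z0+28)],w))
for th in(60,75,90):
    m=(im.min(2)>th).astype(np.uint8);w=np.zeros(m.shape);w[385:520,270:530]=1
    cn=cv2.findContours(m,0,2)[0];cv2.drawContours(m,cn,-1,1,-1)
    print(th,'can',fit(m,[457.6,64.3],[(46,0),(46,57)],w))
```

```text
30 cap (array([459.8,  68.1]), np.float64(609.0))
45 cap (array([463.9,  69.9]), np.float64(805.0))
60 cap (array([470.8,  72.5]), np.float64(1602.0))
60 can (array([452.9,  63.5]), np.float64(719.0))
75 can (array([455. ,  64.3]), np.float64(347.0))
90 can (array([457.1,  65.1]), np.float64(254.0))
```

Call:
move_arm --commands '[[[0, 0, -0.3], [0, 0, 0], 0], [[0, 0, -0.3], [0, 0, 0], 0], [[0, 0, -0.3], [0, 0, 0], 0], [[0, 0, 0], [0, 0, 0], 0]]'

```text
t: 21.0
eef_pos: [457.2, 64.3, 110.9]
tcp_rot: [3.141, 0.003, 0.002]
ft_force: [-0.3, -1.0, -1.7]
opening: 0.268
grip_force: 30.0
```

Call:
move_arm --commands '[[[0, 0, -0.2], [0, 0, 0], 0], [[0, 0, -0.1], [0, 0, 0], 0], [[0, 0, 0], [0, 0, 0], 0]]'

```text
t: 21.3
eef_pos: [457.4, 64.3, 108.2]
tcp_rot: [3.141, 0.003, 0.002]
ft_force: [-0.0, -0.2, -0.5]
opening: 0.262
grip_force: 30.0
```

Call:
move_arm --commands '[[[0, 0, -0.2], [0, 0, 0], 0], [[0, 0, -0.2], [0, 0, 0], 0], [[0, 0, -0.1], [0, 0, 0], 0], [[0, 0, 0], [0, 0, 0], 0]]'

```text
t: 21.7
eef_pos: [457.3, 64.1, 103.2]
tcp_rot: [3.141, 0.003, 0.002]
ft_force: [-2.8, -3.4, 1.4]
opening: 0.27
grip_force: 30.0
```

Call:
move_arm --commands '[[[0, 0, -0.2], [0, 0, 0], 0], [[0, 0, -0.2], [0, 0, 0], 0], [[0, 0, -0.2], [0, 0, 0], 0], [[0, 0, 0], [0, 0, 0], 0]]'

```text
t: 22.1
eef_pos: [457.0, 64.2, 96.9]
tcp_rot: [3.141, 0.003, 0.002]
ft_force: [-1.2, -4.4, -2.4]
opening: 0.265
grip_force: 30.0
```

Call:
move_arm --commands '[[[-0.05, -0.1, -0.2], [0, 0, 0], 0], [[0, 0, -0.2], [0, 0, 0], 0], [[0, 0, -0.1], [0, 0, 0], 0], [[0, 0, 0], [0, 0, 0], 0]]'

```text
t: 22.5
eef_pos: [456.9, 63.4, 92.1]
tcp_rot: [3.141, 0.002, 0.001]
ft_force: [-0.4, -0.6, -1.6]
opening: 0.268
grip_force: 30.0
```

Call:
move_arm --commands '[[[0, 0, -0.1], [0, 0, 0], 0], [[0, 0, -0.1], [0, 0, 0], 0], [[0, 0, 0], [0, 0, 0], 0], [[0, 0, 0], [0, 0, 0], 0]]'

```text
t: 22.9
eef_pos: [457.1, 63.3, 90.4]
tcp_rot: [3.141, 0.002, 0.002]
ft_force: [-0.4, 0.0, -0.5]
opening: 0.269
grip_force: 30.0
```

Call:
move_arm --commands '[[[0, 0, -0.1], [0, 0, 0], 0], [[0, 0, -0.1], [0, 0, 0], 0], [[0, 0, 0], [0, 0, 0], 0]]'

```text
t: 23.2
eef_pos: [457.2, 63.3, 89.9]
tcp_rot: [3.141, 0.0, 0.002]
ft_force: [-5.8, 0.0, 26.5]
opening: 0.266
grip_force: 30.0
```

Call:
move_arm --commands '[[[0, 0, 0], [0, 0, 0], 0], [[0, 0, 0], [0, 0, 0], 0], [[0, 0, 0], [0, 0, 0], 0], [[0, 0, 0], [0, 0, 0], 0], [[0, 0, 0], [0, 0, 0], 0], [[0, 0, 0], [0, 0, 0], 0]]'

```text
t: 23.8
eef_pos: [457.2, 63.3, 89.9]
tcp_rot: [3.141, 0.0, 0.002]
ft_force: [-6.4, -0.1, 26.7]
opening: 0.266
grip_force: 30.0
```

```bash
python3 -c "
from cell import env
print(env.job_done())"
```

```text
the job is handed in; nothing more can be done
None
```

I've handed the job in at about 24 s: the cap is fully home with the gripper still pressing it at about 27 N, and the empty glass stands upright at its old spot. The nuts poured without any landing on the worktop, but I couldn't see inside the canister to count all five, and the hand-in returned no verdict.

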